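# Hang a welded tee bracket on the bracket tree

## Task

Turn the bracket tree counter-clockwise (seen from above) until it comes up against its stop, so that its empty branch faces you. Then hang the loose tee bracket by its hole on that empty branch and slide it back until it sits against the rubber-faced brass collar, and let go. Feel for both stops and push gently, about 10 N and never over 20 N on the tree, and leave everything else on the bench where it is.

Things in the scene. Friction and masses are not known exactly. Their poses are not given: they have to be found in the camera images.
- tree: Bracket tree, fixed foot: blue, round, 170 mm wide, 22 mm high; origin at its underside on the turning axis. Post 26 mm wide, black cap top at 213 mm. Four level branches at right angles (steel rods 10 mm thick), four thin pegs 70 mm long below them at 85 mm. Three branches carry fixed tee brackets (tops 47 mm above the branch axis, 44 mm wide, plates 74 to 84 mm from the turning axis)
- tree_axis (a point): Point on the upright turning axis, level with the branches' axis, 170 mm above the bench. The tree turns stiffly (3 to 4 N at a branch end), stays where left, and counter-clockwise meets a stop with a stiff rubber buffer (5 N more per mm at a branch end). The stop is set by hand, not measured: there the empty branch points within 30 degrees of straight back (-x) to the robot's side. It starts 30 to 80 degrees short of the stop
- branch_tip (a point): Outer round end of the empty branch, on its axis, 160 mm from the turning axis; turns with the tree. The line from tree_axis to here is the branch's direction. The 10 mm rod is bare up to a brass collar 20 mm in diameter with a springy black rubber face (5 N per mm), set by hand: its face is 69 to 87 mm from the turning axis, not measured. The collar itself does not shift
- bracket_grip (a point): Grip point of the loose bright tee bracket: mid-plate, 14 mm below its top edge. It stands on its foot: plate 8 mm thick (x), 44 mm wide (y), top edge 105 mm above the bench; foot 40 (x) by 44 (y) by 8 mm, centred under the plate. Pinch the plate by its faces (across x) near the top, fingers above the hole. 0.25 to 0.5 kg. x is square to the plate, z up
- bracket_hole (a point): Centre of the 16 mm round hole through the loose bracket's plate (along x), 50 mm above its underside, 41 mm below the grip point, about half-way up the bracket. Either face may go on first
- brush: Bystander, leave alone: brush lying on the bench; origin on its underside
- tube: Bystander, leave alone: square-tube offcut 140 x 40 x 40 mm, bare metal; origin on its underside
- angle: Bystander, leave alone: dark steel angle 50 x 50 x 50 mm, 5 mm thick, without a hole; origin at its underside
Things that resemble listed ones, but are neither listed nor needed, are in the scene too. Leave any blue or purple look-alike of the part that bears bracket_grip alone.

How it is judged:
By the outcome, as a careful person would: the job done as asked, in the order asked, and still so for the second after the job is handed in, with the robot touching nothing.
It also fails if it takes over 72 s, if anything falls off the work surface, if the arm or the gripper's body presses on something with over 40 N, if the wrist force passes 120 N, or if a joint passes its speed limit or range.

## Robot

A 7-joint arm with a two-finger parallel gripper is mounted at the origin on the work surface. World frame = base frame: x ahead of the robot, y to its left, z up, the work surface at z = 0. Lengths are in m, angles in degrees, forces in N, time in s.
With the tool pointing down it reaches from about 0.425 to 0.875 m from the base axis. Payload 4.7 kg.
Tool frame: the origin (TCP) lies on the mounting face of the last link; the fingertips stand 182 mm ahead of it and the grasp point (between the pads) lies 164 mm ahead of it; z points along the fingers, x is the direction in which the jaws open and shut, and the axes are right-handed (so a half turn about z gives the same grasp; the last joint's range is limited). The gripper opens to 87 mm and grips with 3 to 60 N. Pads are 19 mm wide; open, the fingers measure 117 mm over their backs; the gripper's body (75 mm by 190 mm) begins 51 mm behind the grasp point.
Start: joints at [-72.531, 18.392, -4.016, 83.108, 1.295, 78.541, -3.26], TCP at [0.186, 0.623, 0.405] pointing down, gripper open.
Joint ranges: [-163.93, 163.93], [-17.29, 119.83], [-79.2, 71.16], [3.27, 140.29], [-89.18, 269.18], [5.43, 117.66], [-154.24, 154.24]. Speed limits (degrees/s): [147.25, 147.25, 180, 180, 180, 180, 180].

## Interface

Orientations are given as [roll, pitch, yaw] about the fixed x, y, z axes, in that order (R = Rz(yaw) Ry(pitch) Rx(roll)).
In Python, from cell import status, cams, env, outline_of, landmark_of gives the robot as it stands. The module is installed in compiled form; this text tells all that it offers.
- The arm moves only by the tool jog_arm, never from a script. Its argument "rows" is a list of rows, each a list of 7 numbers: the closure, from 0 (fully open) to 1 (shut), then the shift along the tool's x, y, z in m, then the turn, a rotation vector about the tool's x, y, z in degrees. A call has 1 to 12 rows; each row shifts and turns the commanded pose from where the row before left it, along the tool's axes as they then stand; what a row does not reach is not made up. A row lasts 1/12 s, in which the tool goes at most 41.7 mm and 7.16 degrees, less where a joint would pass 70% of its speed; a pose out of reach is approached as far as the arm can. A call with a gripper value outside its range is refused whole. The fingers move at their own pace and stop on an object; "grip_force" is the grip in N (left out, the last holds). Time passes only in rows, so rows that do not move let the fingers close. It gives the time, the measured TCP pose, the force and the opening at its end, in the units of the state.
- status.get_obs(): the state, without advancing time (a new reading comes with each control period).
- cams.read_camera(name): name is "scene" or "top" or "wrist"; returns (picture, depth): 420x560x3 uint8, red, green, blue; 420x560 float32, m along the optical axis (not along the pixel's ray), 0 where there is no reading.
- cams.camera_params(name): a dict with "vfov" (degrees; the focal length in pixels is half the picture's height over the tangent of half this angle, whatever the lens; pixels are square), "cx", "cy" (the principal point, pixels), "eye" and "attitude" of the camera in the world. Camera axes: x right, y up, looking along -z (the intrinsics and any distortion apply to the point x, -y, -z); pixel columns grow to the right and rows downward; lengths in m; the calibration is good to about 2 mm. The wrist camera is an equidistant fisheye: a pixel r from the principal point sees the ray r / f radians off the axis. A picture is of the moment at which its call begins: read the wrist's pose just before it. camera_params takes no time and is no camera call; for the wrist camera it gives the pose at the moment of the call.
- env.sign_off(): hands the job in, once; it reports no verdict.
Trained networks look in the newest picture that a camera, given by its name, has taken for a name from the list of things; names that differ only in an ending like _2 or _b are one class to them, and where a whole thing is asked for, a point or a joint stands for the part that bears it (a point fixed in the world has none). Each returns a list of dicts, best first, with "conf" (0 to 1); they miss things now and then, are a little off and sometimes report something else, mostly with a low value. They report only what shows in the picture. A call takes as long as a camera call. They do not tell look-alikes from the thing itself.
- outline_of(camera, name): "pixels" (420x560 bool, what is visible of it) and "box" ([left, top, right, bottom] in pixels, round what is visible of it).
- landmark_of(camera, name): "position" ([row, column] in pixels: a listed point, or the origin of a listed thing).
The state is a dict: "time_s": time; "qpos": joint angles; "joint_velocities": joint speeds; "effort": joint torques, N m; "tool_pos": TCP position; "tool_rot": TCP orientation; "force": force on the tool from outside, world axes, zero at the start; "wrist_torque": the same for the moment, N m; "grip_width": finger opening in m.
Only numpy, scipy, OpenCV 4.12 (cv2) and the standard library are available. Lean on these libraries where they do the work, as an engineer would, in place of code of your own. Each camera call takes 0.05 s, during which the arm holds its last target. There are 200 camera calls.

## Working session

There is one attempt and no reset: what is moved stays moved. The work goes in short steps, Python scripts to look and compute and a tool call to move; the robot and the scene stay as the last step left them, time stands still between calls to the robot, and variables do not carry over. Pictures are saved under pics/ and viewed, about 8 in all and at most 12, crops included, and the job is handed in when it is done.

Besides the shell and the picture viewer there is one more tool, called after ">>>" as name(argument=value, ...), one argument or row to a line, values as JSON. jog_arm: Moves the arm, as the interface text tells. Its arguments: {"type":"object","properties":{"rows":{"type":"array"},"grip_force":{"type":"number"}},"required":["rows"]}

```bash
mkdir -p pics; cat > h.py <<'E'
import numpy as np, cv2
from scipy.spatial.transform import Rotation as Ro
from cell import status, cams, env, outline_of, landmark_of
def Rm(a):
    a=np.array(a,float)
    return a if a.shape==(3,3) else (Ro.from_quat(a).as_matrix() if a.size==4 else Ro.from_euler('xyz',a,degrees=True).as_matrix())
def ray(p,r,c,name):
    f=210/np.tan(np.radians(p['vfov']/2)); u=(c-p['cx']); v=(r-p['cy'])
    if name=='wrist':
        rr=np.hypot(u,v)+1e-9; t=rr/f; d=np.array([np.sin(t)*u/rr,-np.sin(t)*v/rr,-np.cos(t)])
    else: d=np.array([u/f,-v/f,-1.])
    return d
def pt(p,dep,r,c,name):   # from depth
    d=ray(p,r,c,name); z=dep[int(round(r)),int(round(c))]
    return np.array(p['eye'])+Rm(p['attitude'])@(d/-d[2]*z)
def atz(p,r,c,name,z):    # ray meets height z
    d=Rm(p['attitude'])@ray(p,r,c,name); e=np.array(p['eye']); return e+d*(z-e[2])/d[2]
E
cat > a.py <<'E'
from h import *
print(status.get_obs())
for n in ['scene','top']:
    p=cams.camera_params(n); im,d=cams.read_camera(n); print(n,p)
    np.savez(f'{n}.npz',im=im,d=d)
    cv2.imwrite(f'pics/{n}0.png',im[:,:,::-1])
    for k in ['tree','tree_axis','branch_tip','bracket_grip','bracket_hole','brush','tube','angle']:
        for l in landmark_of(n,k)[:3]:
            r,c=l['position']
            print(n,k,round(l['conf'],2),np.round([r,c]),np.round(pt(p,d,min(419,max(0,r)),min(559,max(0,c)),n),3))
E
python3 a.py
```

```text
{'time_s': 0.0, 'qpos': array([-72.53144934,  18.44087034,  -4.01570139,  83.17471408,
         1.29475324,  78.54147352,  -3.25956693]), 'joint_velocities': array([-0.05864787, -0.00138201,  0.06705173,  0.03199055,  0.04819932,
        0.1096274 ,  0.0859112 ]), 'effort': array([ 5.57667056e-05, -4.91279769e+01, -4.03597355e-01, -3.12526274e+01,
       -6.39089313e-02,  4.35140985e-02,  1.64522830e-04]), 'tool_pos': array([0.18632812, 0.62250955, 0.40364232]), 'tool_rot': array([1.79994529e+02, 1.11826413e-01, 7.33417346e+01]), 'force': array([-0.05613466, -0.35231637, -0.19939188]), 'wrist_torque': array([ 0.01036967, -0.02294652, -0.00778823]), 'grip_width': 0.0870291166359843}
scene {'vfov': 50.58093897634799, 'cx': 272.47893630473817, 'cy': 207.85352893681454, 'eye': array([1.14496717, 0.70075511, 0.82383337]), 'attitude': array([ 54.8266314 ,   1.35753135, 138.66869934])}
scene tree 0.57 [250. 230.] [ 0.628 -0.095  0.02 ]
scene tree_axis 0.86 [195. 217.] [ 0.619 -0.141  0.18 ]
scene branch_tip 0.65 [202. 280.] [ 0.35  -0.194  0.002]
scene bracket_grip 0.93 [276. 381.] [0.475 0
[... 579 characters left out ...]
), 'attitude': array([ 1.19752148e+01, -6.05616182e-02, -9.09502684e+01])}
top tree 0.6 [179. 301.] [ 0.585 -0.134  0.055]
top tree_axis 0.63 [161. 306.] [ 0.592 -0.137  0.208]
top branch_tip 0.67 [197. 263.] [ 0.543 -0.014  0.001]
top bracket_grip 0.78 [218. 188.] [0.46  0.201 0.106]
top bracket_grip 0.7 [216. 161.] [0.468 0.283 0.097]
top bracket_grip 0.66 [248. 155.] [0.374 0.293 0.108]
top bracket_hole 0.78 [247. 158.] [0.379 0.286 0.103]
top bracket_hole 0.58 [219. 165.] [0.47  0.287 0.04 ]
top bracket_hole 0.55 [226. 191.] [0.44  0.195 0.089]
top brush 0.88 [164. 147.] [0.652 0.359 0.018]
top tube 0.56 [180. 416.] [ 0.58  -0.495  0.038]
top angle 0.73 [249. 339.] [ 0.372 -0.248  0.004]
```

```bash
python3 - <<'E'
import numpy as np,cv2
a=np.load('top.npz')['im'][:,:,::-1]; b=np.load('scene.npz')['im'][:,:,::-1]
A=cv2.resize(a[110:300,110:450],None,fx=2.3,fy=2.3,interpolation=cv2.INTER_CUBIC)
cv2.imwrite('pics/topc.png',A)
cv2.imwrite('pics/scc.png',cv2.resize(b[100:400,130:470],None,fx=2,fy=2,interpolation=cv2.INTER_CUBIC))
E
```

```text
(no output)
```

View pics/topc.png

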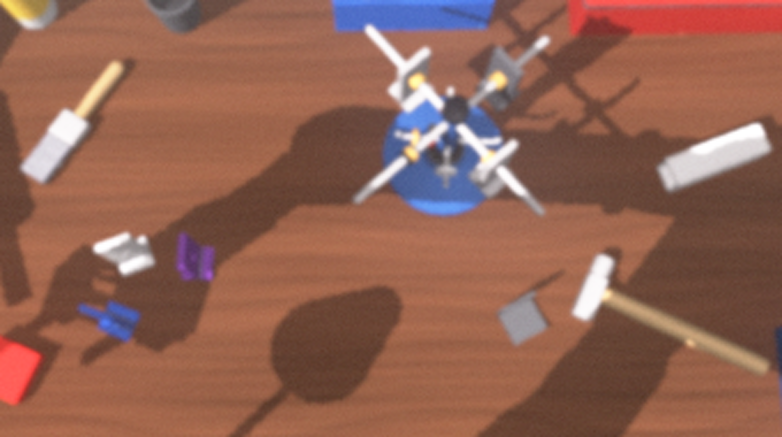

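View pics/scc.png

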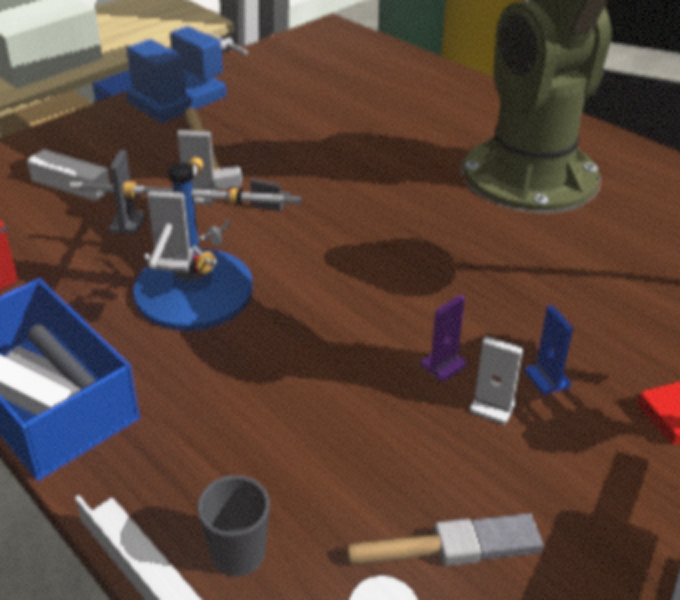

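The top crop shows the tree with its cap at crop (456,108). The empty branch runs to the lower left, with its tip at crop (360,200) and a bare collar at (411,152).

There are three loose tees: bright at top full (164,219) / scene (381,280), purple at top (195,221), and blue at top (158,249). Only the bright steel one at about (0.47, 0.29) fits.

```bash
cat > b.py <<'E'
from h import *
P={n:cams.camera_params(n) for n in ['scene','top']}
D={n:np.load(n+'.npz') for n in P}
print('axis@.17 scene',atz(P['scene'],195,217,'scene',.17),'top',atz(P['top'],161,306,'top',.17))
print('tip scene',atz(P['scene'],202,280,'scene',.17),'top',atz(P['top'],197,263,'top',.17))
print('tip top mine',atz(P['top'],110+200/2.3,110+357/2.3,'top',.17),'cap top',atz(P['top'],110+106/2.3,110+456/2.3,'top',.213))
print('tip scene mine',atz(P['scene'],100+200/2,130+300/2,'scene',.17),'cap scene',atz(P['scene'],100+172/2,130+181/2,'scene',.213))
# bright bracket cloud
for n,(r0,r1,c0,c1) in {'scene':(266,312,362,394),'top':(205,235,148,180)}.items():
    im,d=D[n]['im'].astype(int),D[n]['d']; q=[]
    for r in range(r0,r1):
        for c in range(c0,c1):
            sat=im[r,c].max()-im[r,c].min()
            if d[r,c]>0 and sat<40 and im[r,c].max()>90:
                x=pt(P[n],d,r,c,n)
                if .02<x[2]<.13: q.append(x)
    q=np.array(q); m=np.median(q,0); q=q[np.linalg.norm(q-m,axis=1)<.08]
    print(n,len(q),'mean',q.mean(0),'min',q.min(0),'max',q.max(0))
    for z0,z1 in ((.025,.09),(.09,.12)):
        s=q[(q[:,2]>z0)&(q[:,2]<z1)]
        if len(s)>5:
            (cx,cy),(w,h),a=cv2.minAreaRect(s[:,:2].astype(np.float32)*1000); U=np.linalg.svd(s[:,:2]-s[:,:2].mean(0))[2]
            print(z0,len(s),s[:,:2].mean(0),'rect',cx,cy,w,h,a,'width dir deg',np.degrees(np.arctan2(U[0,1],U[0,0])))
E
python3 b.py
```

```text
axis@.17 scene [ 0.61254759 -0.15312493  0.17      ] top [ 0.60557054 -0.14027581  0.17      ]
tip scene [ 0.51199357 -0.01277905  0.17      ] top [ 0.50370064 -0.01831361  0.17      ]
tip top mine [ 0.50372371 -0.02442162  0.17      ] cap top [ 0.60513512 -0.14279563  0.213     ]
tip scene mine [ 0.50578247 -0.01964727  0.17      ] cap scene [ 0.61634962 -0.12524223  0.213     ]
scene 432 mean [0.47361036 0.29274647 0.06917628] min [0.46017453 0.26757933 0.02018653] max [0.48396285 0.31177744 0.10920268]
0.025 272 [0.47355376 0.29362601] rect 473.58038330078125 290.8899230957031 11.306862831115723 41.9462890625 23.828447341918945 width dir deg -69.60425940235153
0.09 134 [0.47377993 0.29063259] rect 473.9233703613281 289.784912109375 12.501546859741211 44.26223373413086 19.988037109375 width dir deg 109.65125804446099
top 162 mean [0.4684645  0.28383043 0.07271312] min [0.45944911 0.26444309 0.02053549] max [0.48120338 0.30645599 0.10994243]
0.025 92 [0.46770089 0.2833435 ] rect 467.0863037109375 284.51708984375 7.79614782333374 45.536983489990234 27.95648765563965 width dir deg 112.05949753549493
0.09 63 [0.4695909  0.28496754] rect 470.67999267578125 286.05340576171875 9.500017166137695 43.01809310913086 20.874042510986328 width dir deg -69.65907931518936
```

>>> jog_arm(
  rows=[
    [0,-0.0269,0.0255,0,0,0,0],
    [0,-0.0269,0.0255,0,0,0,0],
    [0,-0.0269,0.0255,0,0,0,0],
    [0,-0.0269,0.0255,0,0,0,0],
    [0,-0.0269,0.0255,0,0,0,0],
    [0,-0.0269,0.0255,0,0,0,0],
    [0,-0.0269,0.0255,0,0,0,0],
    [0,-0.0269,0.0255,0,0,0,0],
    [0,-0.0269,0.0255,0,0,0,0],
    [0,-0.0269,0.0255,0,0,0,0],
    [0,-0.0269,0.0255,0,0,0,0],
    [0,-0.0269,0.0255,0,0,0,0],
  ],
  grip_force=8,
)

```text
time_s: 1.9
tool_pos: [0.3874, 0.2239, 0.4051]
tool_rot: [180.0, -0.1, 73.3]
force: [0.5, 0.8, -0.4]
grip_width: 0.0872
```

>>> jog_arm(
  rows=[
    [0,-0.0269,0.0255,0,0,0,0],
    [0,-0.0269,0.0255,0,0,0,0],
    [0,-0.0269,0.0255,0,0,0,0],
    [0,-0.0269,0.0255,0,0,0,0],
    [0,-0.0269,0.0255,0,0,0,0],
    [0,-0.0269,0.0255,0,0,0,0],
    [0,-0.0269,0.0255,0,0,0,0],
    [0,0,0,0,0,0,6.7],
    [0,0,0,0,0,0,6.7],
    [0,0,0,0,0,0,6.7],
    [0,0,0,0,0,0,6.6],
    [0,0,0,0,0,0,6.6],
  ],
)

```text
time_s: 2.9
tool_pos: [0.504, -0.006, 0.4049]
tool_rot: [180.0, -0.0, 39.7]
force: [-0.4, -0.7, -0.3]
grip_width: 0.0871
```

```bash
python3 - <<'E'
from h import *
p=cams.camera_params('wrist'); im,d=cams.read_camera('wrist'); cv2.imwrite('pics/w1.png',im[:,:,::-1])
print(p)
for k,z in [('branch_tip',.17),('tree_axis',.17),('tree',0)]:
    for l in landmark_of('wrist',k)[:2]:
        r,c=l['position']; print(k,l['conf'],np.round([r,c]),atz(p,r,c,'wrist',z))
E
```

```text
{'vfov': 65.70646984690485, 'cx': 275.8833293456445, 'cy': 214.36148138751116, 'eye': array([0.45809541, 0.04973172, 0.38501739]), 'attitude': array([-1.53633894e+01,  2.18867600e-02,  3.96472895e+01])}
branch_tip 0.83 [248. 266.] [ 0.50633237 -0.01902681  0.17      ]
tree 0.79 [312. 271.] [ 0.60895329 -0.14356537  0.        ]
tree 0.59 [259. 105.] [ 0.37967981 -0.23752985  0.        ]
```

View pics/w1.png

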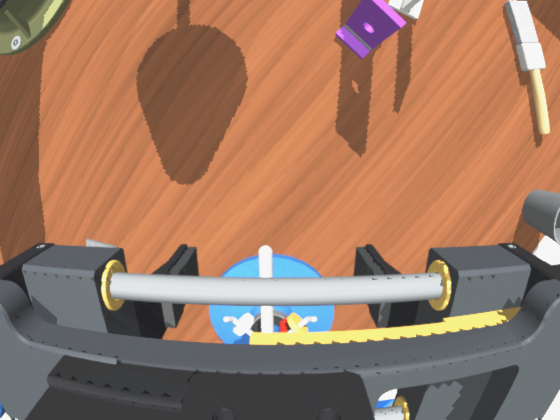

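>>> jog_arm(
  rows=[
    [0,-0.003,0.019,0.02,0,0,0],
    [0,-0.004,0.019,0.02,0,0,0],
    [0.3,0,0,0.025,0,0,0],
    [0.6,0,0,0,0,0,0],
    [0.6,-0.0094,0.0003,0,0,0,-4],
    [0.6,-0.0094,0.0003,0,0,0,-4],
    [0.6,-0.0094,0.0003,0,0,0,-4],
    [0.6,-0.0094,0.0003,0,0,0,-4],
  ],
)

```text
time_s: 3.77
tool_pos: [0.4983, -0.0655, 0.3409]
tool_rot: [180.0, -0.2, 56.5]
force: [3.8, 4.1, -2.3]
grip_width: 0.055
```

>>> jog_arm(
  rows=[
    [0.6,-0.0094,0.0003,0,0,0,-4],
    [0.6,-0.0094,0.0003,0,0,0,-4],
    [0.6,0,0,0,0,0,0],
    [0.6,0,0,0,0,0,0],
  ],
)

```text
time_s: 4.1
tool_pos: [0.4886, -0.0822, 0.3407]
tool_rot: [-180.0, -0.1, 64.1]
force: [0.1, 4.5, 0.7]
grip_width: 0.036
```

>>> jog_arm(
  rows=[
    [0.6,-0.0094,0.0003,0,0,0,-4],
    [0.6,-0.0094,0.0003,0,0,0,-4],
    [0,0,0,0,0,0,0],
    [0,0,0,0,0,0,0],
    [0,0,0,0,0,0,0],
    [0,0,0,0,0,0,0],
    [0,0,0,0,0,0,0],
    [0,-0.0105,0.0004,0,0,0,-4.5],
    [0,-0.0105,0.0004,0,0,0,-4.5],
    [0,0,0,0,0,0,0],
    [0,0,0,0,0,0,0],
  ],
  grip_force=8,
)

```text
time_s: 5.02
tool_pos: [0.4765, -0.1216, 0.3397]
tool_rot: [-180.0, 0.0, 80.8]
force: [-0.1, 0.6, -0.8]
grip_width: 0.084
```

>>> jog_arm(
  rows=[
    [1,0,0,0,0,0,0],
    [1,0,0,0,0,0,0],
    [1,0,0,0,0,0,0],
    [1,0,0,0,0,0,0],
    [1,0,0,0,0,0,0],
  ],
)

```text
time_s: 5.43
tool_pos: [0.4764, -0.1199, 0.3396]
tool_rot: [-179.9, -0.1, 81.1]
force: [-1.3, 5.1, 1.5]
grip_width: 0.0614
```

>>> jog_arm(
  rows=[
    [1,0,0,0,0,0,0],
    [1,0,0,0,0,0,0],
    [1,0,0,0,0,0,0],
    [1,0,0,0,0,0,0],
    [1,0,0,0,0,0,0],
    [1,0,0,0,0,0,0],
    [1,0,0,0,0,0,0],
    [1,0,0,0,0,0,0],
    [1,0,0,0,0,0,0],
    [1,0,0,0,0,0,0],
  ],
)

```text
time_s: 6.27
tool_pos: [0.4763, -0.1214, 0.3396]
tool_rot: [-180.0, 0.0, 81.0]
force: [-2.8, 3.7, 0.5]
grip_width: 0.0095
```

>>> jog_arm(
  rows=[
    [0,0,0,0,0,0,0],
    [0,0,0,0,0,0,0],
    [0,0,0,0,0,0,0],
    [0,0,0,0,0,0,0],
    [0,0,0,0,0,0,0],
    [0,0,0,0,0,0,0],
    [0,0,0,0,0,0,0],
    [0,0,0,0,0,0,0],
    [0,-0.0115,0.0005,0,0,0,-4.9],
    [0,-0.0115,0.0005,0,0,0,-4.9],
    [0,-0.0115,0.0005,0,0,0,-4.9],
    [0,0,0,0,0,0,0],
  ],
)

```text
time_s: 7.27
tool_pos: [0.4756, -0.1573, 0.34]
tool_rot: [179.9, 0.0, 95.7]
force: [-0.1, -0.4, 0.1]
grip_width: 0.0813
```

>>> jog_arm(
  rows=[
    [1,0,0,0,0,0,0],
    [1,0,0,0,0,0,0],
    [1,0,0,0,0,0,0],
    [1,0,0,0,0,0,0],
    [1,0,0,0,0,0,0],
    [1,0,0,0,0,0,0],
    [1,0,0,0,0,0,0],
    [1,0,0,0,0,0,0],
    [1,0,0,0,0,0,0],
    [1,0,0,0,0,0,0],
  ],
)

```text
time_s: 8.1
tool_pos: [0.475, -0.1498, 0.3391]
tool_rot: [-179.7, -0.7, 96.0]
force: [-6.3, 15.1, 5.6]
grip_width: 0.0494
```

>>> jog_arm(
  rows=[
    [1,0,0,0,0,0,0],
    [1,0,0,0,0,0,0],
    [1,0,0,0,0,0,0],
    [1,0,0,0,0,0,0],
  ],
)

```text
time_s: 8.43
tool_pos: [0.475, -0.1498, 0.3391]
tool_rot: [-179.7, -0.7, 96.0]
force: [-5.5, 15.8, 5.4]
grip_width: 0.0495
```

>>> jog_arm(
  rows=[
    [0,0,0,0,0,0,0],
    [0,0,0,0,0,0,0],
    [0,0,0,0,0,0,0],
    [0,0,0,0,0,0,0],
    [0,0,0,0,0,0,0],
    [0,0,-0.02,-0.035,0,0,0],
    [0,0,-0.03,-0.03,0,0,0],
    [0,0,0,-0.03,0,0,0],
    [0,0,0,0,0,0,0],
    [0,0,0,0,0,0,0],
  ],
)

```text
time_s: 9.27
tool_pos: [0.4265, -0.1616, 0.4362]
tool_rot: [179.7, 0.0, 95.7]
force: [-0.1, 0.2, 0.1]
grip_width: 0.0866
```

```bash
cat > c.py <<'E'
from h import *
import sys
o=status.get_obs(); print(o['tool_pos'],o['tool_rot'],o['qpos'])
for n in ['wrist','top','scene']:
    p=cams.camera_params(n); im,d=cams.read_camera(n); cv2.imwrite(f'pics/{sys.argv[1]}{n}.png',im[:,:,::-1]); np.savez(f'{sys.argv[1]}{n}.npz',im=im,d=d)
    for k,z in [('branch_tip',.17),('tree_axis',.17),('tree',0)]:
        for l in landmark_of(n,k)[:2]:
            r,c=l['position']; print(n,k,round(l['conf'],2),np.round([r,c]),atz(p,r,c,n,z))
E
python3 c.py s2
```

```text
[ 0.42650976 -0.16161341  0.43615879] [1.79696651e+02 3.31343435e-02 9.56787129e+01] [-25.7115512  -10.18229986  38.76501531 107.69409495   6.38780545
  80.03879489 107.21261625]
wrist branch_tip 0.57 [250. 324.] [ 0.44955812 -0.12015923  0.17      ]
wrist tree 0.77 [302. 279.] [ 0.60432576 -0.14060406  0.        ]
top tree_axis 0.84 [159. 307.] [ 0.61169382 -0.14442663  0.17      ]
top tree_axis 0.52 [180. 417.] [ 0.54610412 -0.44643876  0.17      ]
top tree 0.59 [180. 300.] [ 0.59628359 -0.13332297  0.        ]
scene branch_tip 0.72 [174. 270.] [ 0.43994502 -0.13593652  0.17      ]
scene tree_axis 0.95 [198. 218.] [ 0.6189577  -0.14003835  0.17      ]
scene tree_axis 0.24 [277. 381.] [0.54430326 0.33537819 0.17      ]
scene tree 0.6 [248. 226.] [ 6.14586582e-01 -1.31905250e-01  1.11022302e-16]
```

>>> jog_arm(
  rows=[
    [0.4,0.037,0.0074,0,0,0,0],
    [0.4,0.037,0.0074,0,0,0,0],
    [0.4,0.037,0.0074,0,0,0,0],
    [0.4,0.037,0.0074,0,0,0,0],
    [0.4,0.037,0.0074,0,0,0,0],
    [0.4,0.037,0.0074,0,0,0,0],
    [0.4,0.037,0.0074,0,0,0,0],
    [0.4,0.037,0.0074,0,0,0,0],
    [0.4,0.037,0.0074,0,0,0,0],
    [0.4,0.037,0.0074,0,0,0,0],
    [0.4,0.037,0.0074,0,0,0,0],
    [0.4,0.037,0.0074,0,0,0,0],
  ],
)

```text
time_s: 10.87
tool_pos: [0.4702, 0.2919, 0.4341]
tool_rot: [-180.0, -0.0, 95.8]
force: [0.3, 0.4, -0.2]
grip_width: 0.0521
```

>>> jog_arm(
  rows=[
    [0.4,0,0,0,0,0,6.8],
    [0.4,0,0,0,0,0,6.8],
    [0.4,0,0,0,0,0,6.8],
    [0.4,0,0,0,0,0,6.8],
    [0.4,0,0,0,0,0,6.8],
    [0.4,0,0,0,0,0,6.8],
    [0.4,0,0,0.02,0,0,6.8],
    [0.4,0,0,0.02,0,0,6.8],
    [0.4,0,0,0.02,0,0,6.8],
    [0.4,0,0,0.02,0,0,6.8],
    [0.4,0,0,0,0,0,6.8],
    [0.4,0,0,0,0,0,0],
  ],
)

```text
time_s: 11.87
tool_pos: [0.4699, 0.2898, 0.3525]
tool_rot: [179.9, 0.2, 20.8]
force: [-0.2, -0.3, 0.7]
grip_width: 0.052
```

```bash
cat > d.py <<'E'
from h import *
import sys
o=status.get_obs(); print(o['tool_pos'],o['tool_rot'])
n='wrist'; p=cams.camera_params(n); im,d=cams.read_camera(n); cv2.imwrite(f'pics/{sys.argv[1]}.png',im[:,:,::-1]); np.savez('wr.npz',im=im,d=d)
for k,z in [('bracket_grip',.091),('bracket_hole',.05)]:
    for l in landmark_of(n,k)[:3]:
        r,c=l['position']; print(k,round(l['conf'],2),np.round([r,c]),atz(p,r,c,n,z))
for o in outline_of(n,'bracket_grip')[:3]:
    rr,cc=np.nonzero(o['pixels']); q=np.array([pt(p,d,r,c,n) for r,c in zip(rr,cc) if d[r,c]>0])
    s=q[(q[:,2]>.095)&(q[:,2]<.115)]; print(o['conf'],o['box'],len(q),'col',im[rr,cc].mean(0),len(s))
    if len(s)>5: print('top edge',np.mean(s,0),cv2.minAreaRect(s[:,:2].astype(np.float32)*1000))
E
python3 d.py w3
```

```text
[0.46987109 0.28983838 0.35253336] [1.79937360e+02 1.70305936e-01 2.07822403e+01]
bracket_grip 0.91 [224. 277.] [0.47095945 0.28767127 0.091     ]
bracket_grip 0.76 [312. 230.] [0.46069397 0.19787724 0.091     ]
bracket_grip 0.69 [164. 177.] [0.38217445 0.30524922 0.091     ]
bracket_hole 0.97 [290. 237.] [0.46239655 0.19748652 0.05      ]
bracket_hole 0.91 [156. 192.] [0.38192959 0.30814685 0.05      ]
bracket_hole 0.75 [210. 276.] [0.46997804 0.28772451 0.05      ]
0.97 [219.5, 249.8, 264.9, 327.6] 1498 col [187.34439283 107.44990046 216.93895156] 487
top edge [0.46735695 0.20282509 0.10301136] ((466.6927490234375, 201.31907653808594), (9.852185249328613, 29.9937801361084), 86.63630676269531)
0.83 [147.7, 127.7, 231.5, 194.0] 2322 col [ 78.78635779 138.04375804 200.38910339] 742
top edge [0.38386077 0.30670021 0.10428221] ((382.7770690917969, 305.4632873535156), (44.11822509765625, 8.871079444885254), 67.10649871826172)
0.76 [254.3, 180.5, 300.6, 259.2] 2147 col [243.99953639 242.43718127 241.11868336] 655
top edge [0.47068862 0.29022689 0.10493667] ((471.4757080078125, 288.93853759765625), (8.001629829406738, 44.05112075805664), 20.707992553710938)
```

View pics/w3.png

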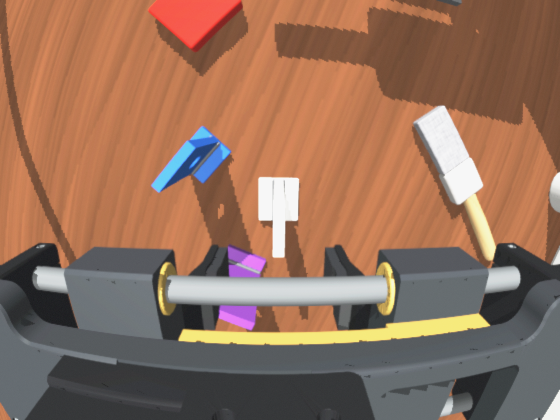

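>>> jog_arm(
  rows=[
    [0.4,0.0008,0.0017,0.02,0,0,0],
    [0.4,0,0,0.025,0,0,0],
    [0.4,0,0,0.025,0,0,0],
    [0.4,0,0,0.0175,0,0,0],
    [0.4,0,0,0.01,0,0,0],
    [0.4,0,0,0,0,0,0],
    [1,0,0,0,0,0,0],
    [1,0,0,0,0,0,0],
    [1,0,0,0,0,0,0],
    [1,0,0,0,0,0,0],
    [1,0,0,0,0,0,0],
    [1,0,0,0,0,0,0],
  ],
  grip_force=40,
)

```text
time_s: 13.07
tool_pos: [0.4718, 0.2887, 0.2573]
tool_rot: [-180.0, -0.1, 20.9]
force: [-0.1, 0.1, -0.4]
grip_width: 0.0201
```

>>> jog_arm(
  rows=[
    [1,0,0,0,0,0,0],
    [1,0,0,0,0,0,0],
    [1,0,0,0,0,0,0],
  ],
)

```text
time_s: 13.32
tool_pos: [0.4717, 0.2887, 0.2569]
tool_rot: [-180.0, -0.0, 20.9]
force: [-0.1, 0.8, 0.7]
grip_width: 0.0074
```

>>> jog_arm(
  rows=[
    [1,0,0,-0.015,0,0,0],
    [1,0,0,-0.03,0,0,0],
    [1,0,0,-0.035,0,0,0],
    [1,0,0,-0.035,0,0,0],
    [1,0,0,-0.028,0,0,0],
    [1,0,0,0,0,0,0],
    [1,-0.0155,0.0309,0,0,0,0],
    [1,-0.0155,0.0309,0,0,0,0],
    [1,-0.0155,0.0309,0,0,0,0],
    [1,-0.0155,0.0309,0,0,0,0],
    [1,-0.0155,0.0309,0,0,0,0],
    [1,-0.0155,0.0309,0,0,0,0],
  ],
)

```text
time_s: 14.32
tool_pos: [0.45, 0.0805, 0.398]
tool_rot: [-180.0, 0.2, 21.0]
force: [0.6, -1.5, -2.7]
grip_width: 0.0075
```

>>> jog_arm(
  rows=[
    [1,-0.0155,0.0309,0,0,0,0],
    [1,-0.0155,0.0309,0,0,0,0],
    [1,-0.0155,0.0309,0,0,0,0],
    [1,-0.0155,0.0309,0,0,0,0],
    [1,-0.0155,0.0309,0,0,0,0],
    [1,-0.0155,0.0309,0,0,0,0],
    [1,0,0,0,0,0,6.7],
    [1,0,0,0,0,0,6.7],
    [1,0,0,0,0,0,6.7],
    [1,0,0,0,0,0,6.7],
    [1,0,0,0,0,0,0],
    [1,0,0,0,0,0,0],
  ],
)

```text
time_s: 15.32
tool_pos: [0.43, -0.1241, 0.3985]
tool_rot: [180.0, 0.1, -5.7]
force: [0.8, 0.7, -3.6]
grip_width: 0.0075
```

```bash
python3 c.py s4; python3 - <<'E'
import cv2,numpy as np
a=cv2.imread('pics/s4wrist.png'); b=cv2.imread('pics/s4scene.png'); c=cv2.imread('pics/s4top.png')
A=cv2.resize(b[110:280,170:370],(400,340),interpolation=2); C=cv2.resize(c[110:280,200:400],(400,340),interpolation=2)
cv2.imwrite('pics/m4.png',np.hstack([A,C]))
E
```

```text
[ 0.4299864  -0.12409712  0.39854342] [ 1.79988456e+02  1.16727576e-01 -5.68227593e+00] [-26.8244641   -9.43363395  36.07214942 111.8070742    5.72615002
  76.02556367   1.79651052]
wrist branch_tip 0.61 [232. 308.] [ 0.45194886 -0.12362097  0.17      ]
wrist tree_axis 0.6 [232. 497.] [ 0.60655437 -0.14193024  0.17      ]
wrist tree 0.86 [190. 419.] [ 0.6100428  -0.14211159  0.        ]
wrist tree 0.53 [230. 304.] [ 0.4587609  -0.17945108  0.        ]
top branch_tip 0.7 [179. 417.] [ 0.54696343 -0.44679877  0.17      ]
top tree_axis 0.67 [162. 307.] [ 0.60230359 -0.14213247  0.17      ]
scene branch_tip 0.8 [177. 272.] [ 0.44353867 -0.1218744   0.17      ]
scene tree_axis 0.79 [198. 221.] [ 0.61296394 -0.13568757  0.17      ]
```

View pics/s4wrist.png

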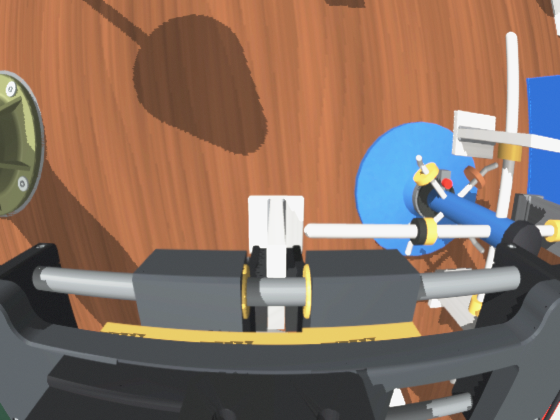

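View pics/m4.png

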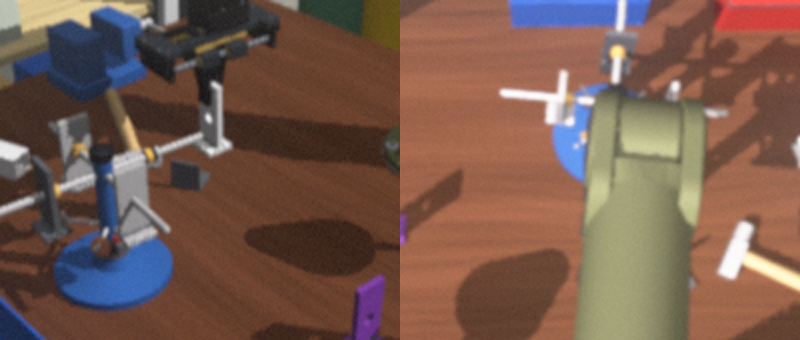

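```bash
cat > e.py <<'E'
from h import *
n='wrist'; p=cams.camera_params(n); z=np.load('s4wrist.npz'); im=z['im'].astype(int); d=z['d']; q=[];dz=[]
for c in range(316,408,3):
    col=im[215:248,c]; m=np.nonzero((col.min(1)>150)&(col.max(1)-col.min(1)<50))[0]
    if len(m)>4:
        r=215+(m.min()+m.max())/2; q.append(atz(p,r,c,n,.17)); dz.append(pt(p,d,r,c,n))
q=np.array(q); dz=np.array(dz)
for s in (q,dz):
    k=np.polyfit(s[:,0],s[:,1],1); print(len(s),'y at x=.45:',np.polyval(k,.45),'at .609',np.polyval(k,.609),'dir',180+np.degrees(np.arctan(k[0])))
print('rod top z',np.median(dz[:,2]), 'tip', atz(p,231,305.5,n,.17))
o=status.get_obs(); print('hole', o['tool_pos']-[0,0,.2069])
# bracket hole/plate as held: plate bottom foot outline
E
python3 e.py
```

```text
31 y at x=.45: -0.12257606271373475 at .609 -0.14118487236670108 dir 173.32466831335086
31 y at x=.45: -0.10932812589041219 at .609 -0.16726135644732587 dir 159.98028588291965
rod top z 0.17643949291342356 tip [ 0.45101251 -0.12332782  0.17      ]
hole [ 0.43047661 -0.12414356  0.19286925]
```

```bash
cat >> e.py <<'E'
g=im[185:215,252:262].mean((1,2)); print(np.round(g))
z0=o['tool_pos'][2]-.2569+.008
for r in (195.5,196.5,197.5): print(r,atz(p,r,257,n,z0),atz(p,r,257,n,z0)-o['tool_pos'])
E
python3 e.py | tail -6
```

```text
[133. 133. 134. 134. 134. 134. 134. 134. 134. 144. 193. 242. 247. 247.
 247. 247. 247. 247. 247. 247. 247. 247. 247. 247. 247. 247. 247. 247.
 247. 247.]
195.5 [ 0.41951075 -0.09937763  0.15086925] [-0.01096586  0.02476592 -0.2489    ]
196.5 [ 0.41942524 -0.10011044  0.15086925] [-0.01105137  0.02403311 -0.2489    ]
197.5 [ 0.41933952 -0.10084422  0.15086925] [-0.01113709  0.02329934 -0.2489    ]
```

>>> jog_arm(
  rows=[
    [1,0,-0.0016,0.007,0,0,0.6],
    [1,0,0,0.008,0,0,0],
    [1,0,0,0.0065,0,0,0],
    [1,0,0,0,0,0,0],
    [1,0,0,0,0,0,0],
  ],
)

```text
time_s: 16.33
tool_pos: [0.4303, -0.1225, 0.3774]
tool_rot: [180.0, 0.1, -6.5]
force: [-0.1, 0.3, -2.7]
grip_width: 0.0079
```

```bash
python3 - <<'E'
from h import *
o=status.get_obs(); print(o['tool_pos'],o['tool_rot'],o['force'])
p=cams.camera_params('wrist'); im,d=cams.read_camera('wrist'); s,ds=cams.read_camera('scene')
A=cv2.resize(s[120:230,230:330,::-1],(400,440),interpolation=2); B=cv2.resize(im[180:280,230:330,::-1],(400,440),interpolation=2)
cv2.imwrite('pics/m5.png',np.hstack([A,B]))
g=im.astype(int)[:,252:262].mean((1,2))[180:215]; e=180+np.argmax(g>190); print('edge',e,atz(p,e-.5,257,'wrist',o['tool_pos'][2]-.249)-o['tool_pos'])
q=[]
for c in range(320,400,3):
    col=im[215:255,c].astype(int); m=np.nonzero((col.min(1)>150)&(col.max(1)-col.min(1)<50))[0]
    if len(m)>4: q.append(atz(p,215+(m.min()+m.max())/2,c,'wrist',.17))
q=np.array(q);k=np.polyfit(q[:,0],q[:,1],1);print('rod y at tool x',np.polyval(k,o['tool_pos'][0]),180+np.degrees(np.arctan(k[0])))
for l in landmark_of('scene','bracket_hole')[:2]+landmark_of('scene','branch_tip')[:1]: print(l)
E
```

```text
[ 0.43032926 -0.12249662  0.37739976] [ 1.79984078e+02  9.38708619e-02 -6.46165487e+00] [-0.0696543   0.26032944 -2.70665677]
edge 195 [-0.01104866  0.02553811 -0.249     ]
rod y at tool x -0.11930555566118325 173.0537344564217
{'position': [268.3, 351.0], 'conf': 0.97}
{'position': [176.8, 273.9], 'conf': 0.94}
{'position': [175.5, 268.4], 'conf': 0.87}
```

View pics/m5.png

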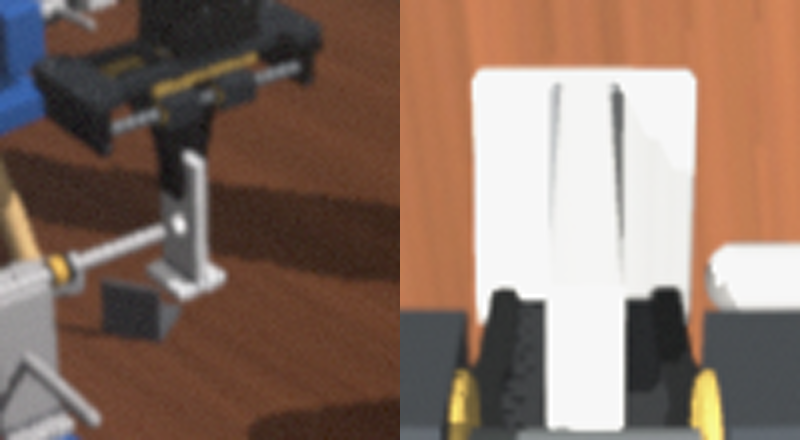

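>>> jog_arm(
  rows=[
    [1,0.005,0,0,0,0,0],
    [1,0.005,0,0,0,0,0],
    [1,0.004,0,0,0,0,0],
    [1,0.003,0,0,0,0,0],
    [1,0,0,0,0,0,0],
  ],
)

```text
time_s: 16.95
tool_pos: [0.4483, -0.1244, 0.3782]
tool_rot: [180.0, -0.0, -6.5]
force: [0.9, -0.0, -3.4]
grip_width: 0.0076
```

>>> jog_arm(
  rows=[
    [1,0.003,0,0,0,0,0],
    [1,0.003,0,0,0,0,0],
    [1,0.003,0,0,0,0,0],
    [1,0.003,0,0,0,0,0],
    [1,0,0,0,0,0,0],
  ],
)

```text
time_s: 17.37
tool_pos: [0.46, -0.1258, 0.3783]
tool_rot: [180.0, -0.0, -6.5]
force: [0.5, 0.3, -3.0]
grip_width: 0.0076
```

>>> jog_arm(
  rows=[
    [1,0.004,0,0,0,0,0],
    [1,0.004,0,0,0,0,0],
    [1,0.004,0,0,0,0,0],
    [1,0.004,0,0,0,0,0],
    [1,0.004,0,0,0,0,0],
    [1,0.004,0,0,0,0,0],
  ],
)

```text
time_s: 17.87
tool_pos: [0.4838, -0.1285, 0.3782]
tool_rot: [180.0, -0.0, -6.5]
force: [0.1, 0.6, -4.3]
grip_width: 0.0079
```

>>> jog_arm(
  rows=[
    [1,0.004,0,0,0,0,0],
    [1,0.004,0,0,0,0,0],
    [1,0.004,0,0,0,0,0],
    [1,0.004,0,0,0,0,0],
    [1,0.004,0,0,0,0,0],
    [1,0,0,0,0,0,0],
  ],
)

```text
time_s: 18.37
tool_pos: [0.5039, -0.1307, 0.3782]
tool_rot: [180.0, -0.0, -6.4]
force: [0.9, 0.5, -3.2]
grip_width: 0.0078
```

>>> jog_arm(
  rows=[
    [1,0.002,0,0.001,0,0,0],
    [1,0.002,0,0.001,0,0,0],
    [1,0.002,0,0.0005,0,0,0],
    [1,0.001,0,0,0,0,0],
    [1,0,0,0,0,0,0],
  ],
)

```text
time_s: 18.78
tool_pos: [0.5103, -0.1315, 0.3756]
tool_rot: [180.0, 0.0, -6.5]
force: [-0.6, -0.2, -2.9]
grip_width: 0.0076
```

>>> jog_arm(
  rows=[
    [1,0.001,0,0,0,0,0],
    [1,0.001,0,0,0,0,0],
    [1,0.001,0,0,0,0,0],
    [1,0.001,0,0,0,0,0],
    [1,0.001,0,0,0,0,0],
    [1,0,0,0,0,0,0],
  ],
)

```text
time_s: 19.28
tool_pos: [0.5153, -0.1321, 0.3758]
tool_rot: [180.0, -0.0, -6.5]
force: [0.1, 0.2, -3.1]
grip_width: 0.0077
```

>>> jog_arm(
  rows=[
    [1,0.001,0,0,0,0,0],
    [1,0.001,0,0,0,0,0],
    [1,0.001,0,0,0,0,0],
    [1,0,0,0,0,0,0],
  ],
)

```text
time_s: 19.62
tool_pos: [0.5183, -0.1324, 0.3757]
tool_rot: [180.0, -0.0, -6.5]
force: [-0.5, 0.4, -3.8]
grip_width: 0.008
```

>>> jog_arm(
  rows=[
    [1,0.001,0,0,0,0,0],
    [1,0.001,0,0,0,0,0],
    [1,0.001,0,0,0,0,0],
    [1,0.001,0,0,0,0,0],
    [1,0,0,0,0,0,0],
  ],
)

```text
time_s: 20.03
tool_pos: [0.5222, -0.1329, 0.3757]
tool_rot: [180.0, -0.0, -6.5]
force: [0.6, 0.0, -3.6]
grip_width: 0.008
```

>>> jog_arm(
  rows=[
    [1,0.001,0,0,0,0,0],
    [1,0.001,0,0,0,0,0],
    [1,0.001,0,0,0,0,0],
    [1,0,0,0,0,0,0],
  ],
)

```text
time_s: 20.37
tool_pos: [0.525, -0.1332, 0.3757]
tool_rot: [-180.0, 0.1, -6.5]
force: [-2.3, 0.5, -3.0]
grip_width: 0.0076
```

>>> jog_arm(
  rows=[
    [1,0.001,0,0,0,0,0],
    [1,0.001,0,0,0,0,0],
    [1,0,0,0,0,0,0],
  ],
)

```text
time_s: 20.62
tool_pos: [0.5264, -0.1335, 0.3756]
tool_rot: [-180.0, 0.2, -6.5]
force: [-4.8, 1.6, -1.2]
grip_width: 0.0076
```

>>> jog_arm(
  rows=[
    [1,0.001,0,0.001,0,0,0],
    [1,0.001,0,0.001,0,0,0],
    [1,0,0,0,0,0,0],
    [1,0,0,0,0,0,0],
  ],
)

```text
time_s: 20.95
tool_pos: [0.5277, -0.1338, 0.3743]
tool_rot: [-179.9, 0.3, -6.5]
force: [-9.2, 2.7, 6.4]
grip_width: 0.0077
```

>>> jog_arm(
  rows=[
    [1,-0.001,0,-0.0005,0,0,0],
    [1,-0.001,0,-0.0005,0,0,0],
    [1,0,0,0,0,0,0],
  ],
)

```text
time_s: 21.2
tool_pos: [0.5264, -0.1334, 0.3744]
tool_rot: [-180.0, 0.1, -6.5]
force: [-5.3, 0.5, -1.1]
grip_width: 0.0078
```

>>> jog_arm(
  rows=[
    [1,-0.001,0,0,0,0,0],
    [1,-0.0005,0,0,0,0,0],
    [1,0,0,0,0,0,0],
  ],
)

```text
time_s: 21.45
tool_pos: [0.5255, -0.1332, 0.3745]
tool_rot: [180.0, -0.0, -6.5]
force: [-2.2, 0.1, -4.4]
grip_width: 0.0078
```

>>> jog_arm(
  rows=[
    [0.8,0,0,0,0,0,0],
    [0.7,0,0,0,0,0,0],
    [0.7,0,0,0,0,0,0],
    [0.7,0,0,0,0,0,0],
  ],
  grip_force=10,
)

```text
time_s: 21.78
tool_pos: [0.5262, -0.1334, 0.3756]
tool_rot: [180.0, -0.2, -6.5]
force: [-0.1, -0.7, -0.4]
grip_width: 0.0236
```

>>> jog_arm(
  rows=[
    [0.7,0,0,-0.01,0,0,0],
    [0.7,0,0,-0.02,0,0,0],
    [0.7,0,0,-0.03,0,0,0],
    [0.7,0,0,-0.03,0,0,0],
    [0.7,-0.03,0,0,0,0,0],
    [0.7,-0.03,0,0,0,0,0],
    [0.7,0,0,0,0,0,0],
  ],
)

```text
time_s: 22.37
tool_pos: [0.4624, -0.1277, 0.4664]
tool_rot: [-179.8, -0.0, -6.5]
force: [0.7, -0.5, -0.4]
grip_width: 0.0262
```

```bash
python3 c.py s6; python3 - <<'E'
import cv2,numpy as np
a=cv2.imread('pics/s6wrist.png'); b=cv2.imread('pics/s6scene.png')
A=cv2.resize(b[110:280,170:370],(400,340),interpolation=2)
cv2.imwrite('pics/m6.png',np.hstack([A,cv2.resize(a,(400,340),interpolation=3)]))
E
```

```text
[ 0.46242757 -0.12774135  0.46637808] [-1.79822207e+02 -4.20172464e-02 -6.53414182e+00] [-28.05726829  -6.49403983  37.61311252 101.96266633   3.80552559
  83.17152446   2.39272029]
wrist branch_tip 0.89 [206. 261.] [ 0.45075723 -0.12109708  0.17      ]
wrist branch_tip 0.75 [227. 355.] [ 0.53232317 -0.15061518  0.17      ]
wrist tree_axis 0.58 [208. 426.] [ 0.60401146 -0.14013395  0.17      ]
wrist tree 0.9 [177. 375.] [ 0.60479339 -0.13807129  0.        ]
top tree_axis 0.67 [164. 306.] [ 0.59736674 -0.13859276  0.17      ]
top tree 0.82 [180. 299.] [ 0.59664054 -0.13203591  0.        ]
scene branch_tip 0.82 [179. 268.] [ 0.45831766 -0.12170556  0.17      ]
scene tree_axis 0.75 [199. 222.] [ 0.6137459 -0.1305557  0.17     ]
scene tree_axis 0.63 [194. 166.] [ 0.70841005 -0.25313678  0.17      ]
scene tree 0.82 [246. 228.] [ 6.06700036e-01 -1.32430657e-01  1.11022302e-16]
```

View pics/m6.png

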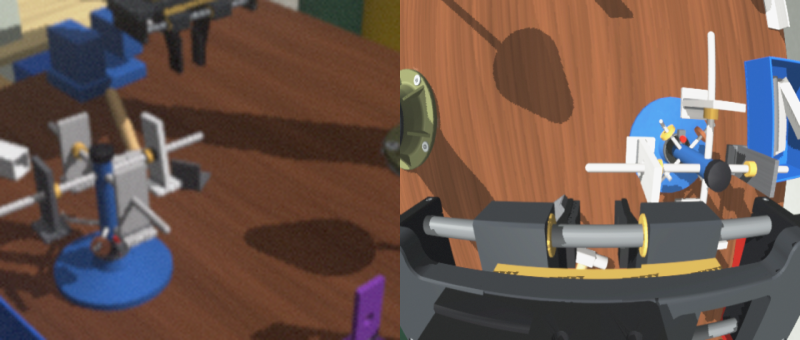

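```bash
python3 - <<'E'
import cv2,numpy as np
a=cv2.imread('pics/s6wrist.png'); b=cv2.imread('pics/s6scene.png')
cv2.imwrite('pics/m7.png',np.hstack([cv2.resize(b[155:210,225:280],(400,400),interpolation=2),cv2.resize(a[150:270,310:430],(400,400),interpolation=2)]))
E
```

```text
(no output)
```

View pics/m7.png

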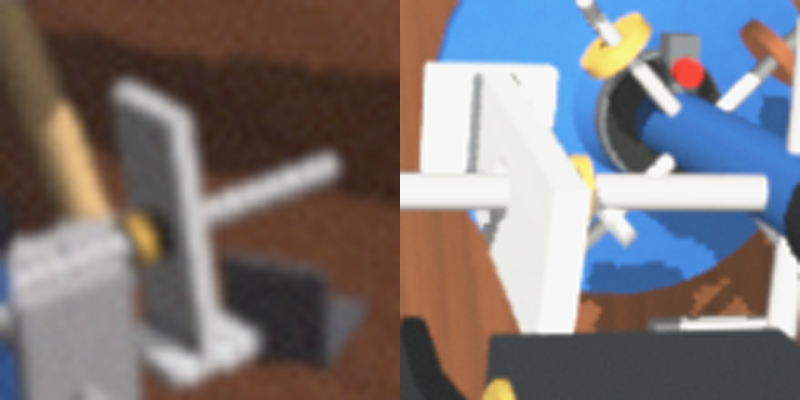

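```bash
cat > f.py <<'E'
from h import *
for n in ('wrist','scene'):
    p=cams.camera_params(n); im,d=cams.read_camera(n)
    for o in outline_of(n,'bracket_grip')[:8]:
        rr,cc=np.nonzero(o['pixels']); q=np.array([pt(p,d,r,c,n) for r,c in zip(rr,cc) if d[r,c]>0])
        m=np.median(q,0)
        if abs(m[0]-.53)>.04 or abs(m[1]+.135)>.05: continue
        s=q[(q[:,2]>.135)&(q[:,2]<.235)]; print(n,o['conf'],o['box'],len(q),m)
        t=s[s[:,2]>.205]; print(' top',t.mean(0),t.min(0),t.max(0),cv2.minAreaRect(t[:,:2].astype(np.float32)*1000))
        # robust plane
        g=np.random.default_rng(0);best=0
        for _ in range(400):
            a=s[g.choice(len(s),3,False)]; nn=np.cross(a[1]-a[0],a[2]-a[0]); L=np.linalg.norm(nn)
            if L<1e-5: continue
            nn/=L; k=(abs((s-a[0])@nn)<.0015).sum()
            if k>best: best,bn,c=k,nn,a[0]
        w=s[abs((s-c)@bn)<.002]; bn=np.linalg.svd(w-w.mean(0))[2][2]; bn*=-np.sign(bn[0]); print(' plane',best,len(s),bn,'yaw',np.degrees(np.arctan2(bn[1],bn[0]))%360,'pitch',np.degrees(np.arcsin(bn[2])),w.mean(0))
E
python3 f.py
```

```text
wrist 0.74 [314.2, 170.0, 363.9, 253.5] 2358 [ 0.5213717  -0.12161762  0.17786425]
 top [ 0.52290422 -0.13087578  0.21828785] [ 0.5174449  -0.15303248  0.20521355] [ 0.53010978 -0.11448054  0.22654569] ((523.6282348632812, -134.01646423339844), (39.269222259521484, 8.321118354797363), 82.8979263305664)
 plane 1087 1592 [-0.99159939  0.12921566  0.00582847] yaw 172.5756025381593 pitch 0.3339484756722497 [ 0.52092273 -0.12942279  0.19238888]
scene 0.87 [241.0, 166.7, 262.1, 208.5] 376 [ 0.52792495 -0.12035303  0.16671699]
 top [ 0.52650947 -0.13162015  0.21590468] [ 0.52105512 -0.15911487  0.20553051] [ 0.53128657 -0.11528682  0.22744605] ((526.1653442382812, -137.19668579101562), (43.92661666870117, 9.737566947937012), 89.23109436035156)
 plane 160 269 [-9.90697150e-01  1.36085002e-01  1.70668229e-04] yaw 172.1786349456339 pitch 0.009778569280517338 [ 0.52813126 -0.13070188  0.18346511]
```

The crop shows the brass collar right against the plate, and the depth fit puts the plate square to the branch and level. I'll confirm the seating with a light nudge from the closed fingertips.

>>> jog_arm(
  rows=[
    [1,0,0,0.03,0,0,0],
    [1,0,0,0.03,0,0,0],
    [1,0,0,0.03,0,0,0],
    [1,0,0,0.01,0,0,0],
    [1,0,0,0,0,0,0],
    [1,0.01,0,0,0,0,0],
    [1,0.01,0,0,0,0,0],
    [1,0.008,0,0,0,0,0],
    [1,0.004,0,0,0,0,0],
    [1,0,0,0,0,0,0],
  ],
)

```text
time_s: 24.0
tool_pos: [0.4988, -0.1302, 0.3658]
tool_rot: [180.0, -0.1, -6.4]
force: [-0.3, 0.6, -0.1]
grip_width: 0.0005
```

>>> jog_arm(
  rows=[
    [1,0.001,0,0,0,0,0],
    [1,0.001,0,0,0,0,0],
    [1,0.001,0,0,0,0,0],
    [1,0.001,0,0,0,0,0],
    [1,0,0,0,0,0,0],
  ],
)

```text
time_s: 24.42
tool_pos: [0.5017, -0.1306, 0.3648]
tool_rot: [-180.0, -0.0, -6.5]
force: [0.1, 0.1, -0.1]
grip_width: 0.0003
```

>>> jog_arm(
  rows=[
    [1,0.001,0,0,0,0,0],
    [1,0.001,0,0,0,0,0],
    [1,0.001,0,0,0,0,0],
    [1,0,0,0,0,0,0],
  ],
)

```text
time_s: 24.75
tool_pos: [0.5048, -0.1309, 0.3647]
tool_rot: [180.0, -0.0, -6.5]
force: [0.7, 0.4, -0.8]
grip_width: 0.0003
```

>>> jog_arm(
  rows=[
    [1,0.001,0,0,0,0,0],
    [1,0.001,0,0,0,0,0],
    [1,0.001,0,0,0,0,0],
    [1,0,0,0,0,0,0],
  ],
)

```text
time_s: 25.08
tool_pos: [0.5078, -0.1313, 0.3647]
tool_rot: [180.0, -0.0, -6.5]
force: [-0.1, 0.3, 0.5]
grip_width: 0.0005
```

>>> jog_arm(
  rows=[
    [1,0.001,0,0,0,0,0],
    [1,0.001,0,0,0,0,0],
    [1,0,0,0,0,0,0],
  ],
)

```text
time_s: 25.33
tool_pos: [0.5098, -0.1315, 0.3647]
tool_rot: [180.0, -0.0, -6.5]
force: [-0.5, -0.2, -0.2]
grip_width: 0.0005
```

>>> jog_arm(
  rows=[
    [1,0.001,0,0,0,0,0],
    [1,0.001,0,0,0,0,0],
    [1,0,0,0,0,0,0],
  ],
)

```text
time_s: 25.58
tool_pos: [0.5118, -0.1317, 0.3647]
tool_rot: [180.0, -0.0, -6.5]
force: [0.2, -0.7, 0.6]
grip_width: 0.0003
```

>>> jog_arm(
  rows=[
    [1,0.001,0,0,0,0,0],
    [1,0.001,0,0,0,0,0],
    [1,0,0,0,0,0,0],
  ],
)

```text
time_s: 25.83
tool_pos: [0.5131, -0.132, 0.3646]
tool_rot: [-180.0, 0.1, -6.5]
force: [-4.2, 1.4, 3.7]
grip_width: 0.0003
```

>>> jog_arm(
  rows=[
    [1,0.001,0,0,0,0,0],
    [1,0.001,0,0,0,0,0],
    [1,0,0,0,0,0,0],
  ],
)

```text
time_s: 26.08
tool_pos: [0.5145, -0.1323, 0.3648]
tool_rot: [-180.0, 0.3, -6.5]
force: [-8.3, 0.2, 7.4]
grip_width: 0.0006
```

>>> jog_arm(
  rows=[
    [1,-0.001,0,0,0,0,0],
    [1,-0.001,0,0,0,0,0],
    [1,-0.001,0,0,0,0,0],
    [1,-0.001,0,0,0,0,0],
    [1,-0.002,0,0,0,0,0],
    [1,-0.01,0,0,0,0,0],
    [1,-0.02,0,0,0,0,0],
    [1,-0.01,0,-0.02,0,0,0],
    [1,0,0,-0.04,0,0,0],
    [1,0,0,-0.04,0,0,0],
    [1,0,0,0,0,0,0],
    [1,0,0,0,0,0,0],
  ],
)

```text
time_s: 27.08
tool_pos: [0.4706, -0.1273, 0.4674]
tool_rot: [-179.9, -0.4, -6.5]
force: [0.1, -0.7, -0.7]
grip_width: 0.0006
```

```bash
python3 f.py; python3 c.py s8 | grep -v tree; python3 - <<'E'
import cv2,numpy as np
a=cv2.imread('pics/s8wrist.png'); b=cv2.imread('pics/s8scene.png')
cv2.imwrite('pics/m8.png',np.hstack([cv2.resize(b[155:210,225:280],(400,400),interpolation=2),cv2.resize(a[150:270,310:430],(400,400),interpolation=2)]))
E
```

```text
scene 0.88 [238.9, 167.4, 259.6, 207.0] 382 [ 0.52801257 -0.12214664  0.17030196]
 top [ 0.52673543 -0.13159222  0.21595651] [ 0.5195413  -0.16079379  0.20504438] [ 0.53078724 -0.11246575  0.22621821] ((525.0885009765625, -136.6157684326172), (48.259857177734375, 9.144335746765137), 85.64226531982422)
 plane 176 285 [-0.99418942  0.10748429  0.00587623] yaw 173.8295772138673 pitch 0.3366851491952129 [ 0.52844089 -0.12922272  0.1815283 ]
[ 0.4696661  -0.12677905  0.46340484] [ 1.79988389e+02  1.09443493e-01 -6.45505027e+00] [-28.47918829  -5.29930982  38.25191755 101.43337558   3.32154866
  82.85340835   2.77850645]
wrist branch_tip 0.75 [210. 254.] [ 0.45016776 -0.12393747  0.17      ]
scene branch_tip 0.88 [176. 267.] [ 0.45234269 -0.13251517  0.17      ]
```

View pics/m8.png

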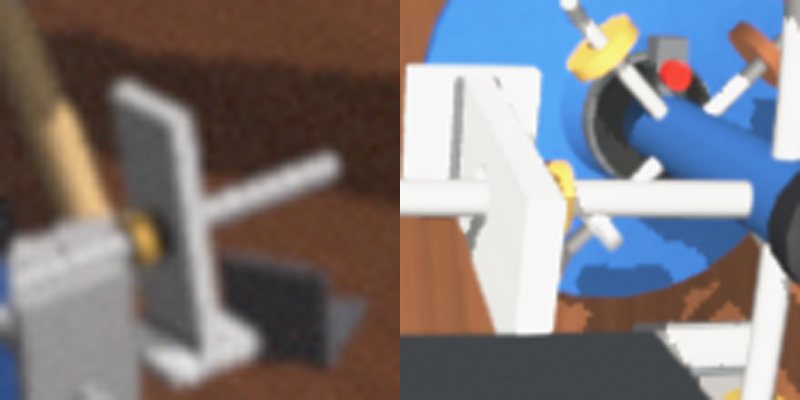

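The last crop shows the plate still against the collar at scene crop (145,235), hanging square, with the fingers clear.

```bash
python3 -c "
from cell import env
print(env.sign_off())"
```

```text
the job is handed in; nothing more can be done
None
```

The tree is turned to its stop, the bright tee hangs on the empty branch against the collar, and the job was handed in at about 27 s of robot time.

- **Turning the tree:** I turned it counter-clockwise from about 130° to about 174° (branch direction). The fingers stalled against the buffer. The wrist force peaked at about 17 N over all axes (about 16 N sideways), above the 10 N aimed for but under the 20 N limit. At the 8 N grip setting, the measured push was about twice that.
- **Hanging the tee:** I threaded it on the branch with almost no side force. The collar was felt with its face about 80 mm from the turning axis. I pressed to about 9 N, eased back to about 2 N, and let go.
- **Last checks:**
  - A fingertip nudge of about 8 N found the plate firm straight away, with no free slide.
  - The plate faces 172–174°, level within 0.5°, and the collar shows right at it in the final crop.
  - The robot is clear of everything, and I saw nothing else touched or moved.
- **Could not confirm:**
  - The cameras cannot rule out a gap of less than 1 mm at the collar.
  - In the final look the wrist camera did not outline the tee, so the last plate angle comes from the scene camera alone.
  - Branch-tip positions from the two cameras differed by about 9 mm in that look. I relied on the wrist camera, which agreed with the contact feel.

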